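Open the spring-latched domino box

ROBOT

A 7-joint arm with a two-finger parallel gripper is mounted at the origin on the work surface. World frame = base frame: x ahead of the robot, y to its left, z up, the work surface at z = 0. Lengths are in m, angles in rad, forces in N, time in s.
With the tool pointing down it reaches from about 0.35 to 0.9 m from the base axis. Payload 8.1 kg.
Tool frame: the origin (TCP) lies on the centre line of the jaws, within the pads' length; the fingertips stand 22 mm ahead of it and the grasp point (between the pads) lies 3 mm ahead of it (arm.finger_overhang is the distance from the TCP to the fingertips, in m); z points along the fingers, y is the direction in which the jaws open and shut (so a half turn about z gives the same grasp; the last joint's range is limited). The gripper opens to 92 mm and grips with 3 to 60 N. Pads are 19 mm wide; open, the fingers measure 130 mm over their backs; the gripper's body (75 mm by 190 mm) begins 47 mm behind the grasp point.
Start: joints at [1.084, 0.434, 0.025, 1.573, -0.012, 1.134, -0.075], TCP at [0.234, -0.58, 0.249] pointing down, gripper open.
Joint ranges: [-2.62, 2.62], [-0.44, 2.09], [-1.27, 1.32], [0.08, 2.57], [-1.32, 4.46], [0.12, 2], [-2.74, 2.74]. Speed limits (rad/s): [2.22, 2.22, 3.01, 3.01, 3.14, 3.14, 3.14].

INTERFACE

Orientations are given as a rotation vector (axis times angle).
In Python, from cell import arm gives the robot as it stands. The module is installed in compiled form; this text tells all that it offers.
- The arm moves only by the tool step_arm, never from a script. Its argument "plan" is a list of rows, each an object of numbers: "wx", "wy", "wz": the turn, a rotation vector about the tool's x, y, z in units of 6 degrees (1.0 is 6 degrees); "tx", "ty", "tz": the shift along the tool's x, y, z in cm; "hand": the opening, from 0 (shut) to 1 (fully open). A call has exactly 10 rows; each row shifts and turns the commanded pose from where the row before left it, along the tool's axes as they then stand; what a row does not reach is not made up. A row lasts 1/12 s, in which the tool goes at most 41.7 mm and 7.16 degrees, less where a joint would pass 70% of its speed; a pose out of reach is approached as far as the arm can. A call is refused whole if a number of a shift passes 4.17 or a number of a turn 1, either way. A call with a gripper value outside its range is refused whole. The fingers move at their own pace and stop on an object; "force" is the grip in N (left out, the last holds). Time passes only in rows, so rows that do not move let the fingers close, or fill a call up. It gives the time, the measured TCP pose, the force and the opening at its end, in the units of the state.
- arm.observe(): the state, without advancing time (a new reading comes with each control period).
- arm.get_image(name): name is "scene" or "side" or "wrist"; returns (picture, depth): 420x560x3 uint8, red, green, blue; 420x560 float32, m along the optical axis (not along the pixel's ray), 0 where there is no reading.
- arm.calibration(name): a dict with "mtx" (3x3 intrinsics, pixels), "R" (3x3) and "t" (3): a world point X has camera coordinates R X + t. Camera axes: x right, y down, z forward; pixel columns grow to the right and rows downward; lengths in m; the calibration is good to about 2 mm. A picture is of the moment at which its call begins: read the wrist's pose just before it. calibration takes no time and is no camera call; for the wrist camera it gives the pose at the moment of the call.
- arm.sign_off(): hands the job in, once; it reports no verdict.
The state is a dict: "clock": time; "joints": joint angles; "dq": joint speeds; "joint_efforts": joint torques, N m; "position": TCP position; "ee_rot": TCP orientation; "force": force on the tool from outside, world axes, zero at the start; "ft_torque": the same for the moment, N m; "width": opening from 0.0 (shut) to 1.0 (fully open).
Only numpy, scipy, OpenCV 4.12 (cv2) and the standard library are available. Lean on these libraries where they do the work, as an engineer would, in place of code of your own. Each camera call takes 0.05 s, during which the arm holds its last target.

TASK

Open the blue domino box. Push its spring-centred lever over to the side that gives, hold it there until the lid has popped up clear of the latch, and let the lever spring back to the middle; then lay the lid right back past upright, to its stop, and leave it open. The lever works to one side only and you cannot see which, so feel for it and never force the blocked side; leave the tumbler, ashtray, saucer and tile rack where they stand.

Things in the scene. Friction and masses are not known exactly. Their poses are not given: they have to be found in the camera images.
- domino_box: Blue plastic box fixed to the table. Box frame: z up, x from the lever to the lid hinge, origin on the table; x -95 to 85, y -100 to 100 mm. Container x -45 to 85, rim 70 high, walls 5 mm. Before it, at x -95 to -45, the latch housing: a solid block, flat top 55 mm high, the lever standing up from its middle. Dominoes lie inside.
- lever_grip (a point): Middle of the lever's black grip, an upright cylinder 20 mm thick, 52 long, its top 163 and bottom 111 mm above the table. The steel stem below is 10 mm thick. The lever turns about an axis along the box's x, 92 mm below this point (box x -75, y 0, z 45 mm). z points up the lever.
- lever_handle: The whole moving lever: stem, grip and bolt. Origin on its turning axis, z up the lever. The bolt, 10 mm wide (y), 78 to 98 mm above the table, reaches 23 mm from the stem towards the lid, over a tongue on the lid's front edge, and holds the lid shut. Pushing the lever with over 22 N counts as forcing it.
- lever (a joint): Lever angle, rad: 0 upright, + leaning to the box's +y, end of travel 0.55 (48 mm at the grip). Spring-centred: 11 N per rad at the grip, 6 N at the end. A hidden pin stops one side, + or - at random, hard at about 0.1 (9 mm). On the other side the bolt leaves the lid's tongue at about 0.35; hold it over at 0.4 or more till the lid is past about 0.25, some 1 to 3 s.
- lid (a joint): Lid angle, rad: 0 shut, grows as it opens, 1.57 upright, stop at 1.7. Freed, a spring raises it slowly to about 0.6; its stiff hinge then holds it wherever it is left. From there push it back by its edge (2 to 5 N, more when moved fast).
- lid_edge (a point): Middle of the lid's lower front edge. The lid is a plate 130 mm from hinge to this edge, 200 wide, 8 thick, with a tongue 10 wide and 17 long in the middle of the edge. x points along the lid to the hinge, z out of its top face.
- lid_hinge (a point): Middle of the lid's hinge axis, which runs along the box's y; at x = +85 mm in the box frame, 70 mm above the table.
- tumbler: Clear glass tumbler, empty, 76 mm across, 105 mm high, loose, origin at the centre of its underside. Leave alone.
- ashtray: Round stainless steel ashtray, 116 mm across, 30 mm high, loose, origin at the centre of its underside. Leave alone.
- saucer: Green ceramic saucer, 140 mm across, 20 mm high, loose, origin at the centre of its underside. Leave alone.
- tile_rack: Wooden rack with a neat row of eight upright ivory dominoes, 60 x 250 mm (y), 69 mm high, loose, origin at the centre of its underside; stands beyond the box. Leave alone.

How it is judged:
By the outcome, as a careful person would: the job done as asked, in the order asked, and still so for the second after the job is handed in, with the robot touching nothing.
It also fails if it takes over 59 s, if anything falls off the work surface, if the arm or the gripper's body presses on something with over 40 N, if the wrist force passes 120 N, or if a joint passes its speed limit or range.

## Working session

There is one attempt and no reset: what is moved stays moved. The work goes in short steps, Python scripts to look and compute and a tool call to move; the robot and the scene stay as the last step left them, time stands still between calls to the robot, and variables do not carry over. Pictures are saved under pics/ and viewed, and the job is handed in when it is done.

Besides the shell and the picture viewer there is one more tool, called after "Request:" as name([rows], argument=value, ...), one row to a line, values as JSON. step_arm: Moves the arm, as the interface text tells. Its arguments: {"type":"object","properties":{"plan":{"type":"array"},"force":{"type":"number"}},"required":["plan"]}

```bash
mkdir -p pics; python3 - <<'E'
from cell import arm
import cv2
print(arm.observe())
for n in ["scene","side"]:
    p,d=arm.get_image(n); cv2.imwrite(f"pics/{n}0.png",p[:,:,::-1])
    import numpy as np; np.save(f"{n}0.npy",d); c=arm.calibration(n); print(n,c)
print(arm.finger_overhang)
E
```

```text
{'clock': 0.0, 'joints': array([ 1.08443582,  0.43521696,  0.02492347,  1.57411012, -0.01160979,
        1.13404908, -0.07512674]), 'dq': array([ 9.33403709e-04,  1.27013934e-03,  9.69685120e-05, -6.52951116e-04,
       -1.37718715e-03,  2.79222161e-04, -2.12371384e-03]), 'joint_efforts': array([-6.45871478e-04, -6.67850733e+01,  9.84454639e-01, -3.14464331e+01,
       -6.06876751e-02,  4.26101417e-02,  1.66374571e-04]), 'position': array([ 0.23379434, -0.57908091,  0.2479431 ]), 'ee_rot': array([-3.08239985e+00, -5.98729421e-01,  6.71430190e-04]), 'force': array([ 0.12934473, -0.19462064, -0.25320335]), 'ft_torque': array([-0.00369464,  0.0329143 ,  0.00169761]), 'width': 0.9989690077098613}
scene {'mtx': array([[481.59660647,   0.        , 275.41495261],
       [  0.        , 481.59660647, 207.56389567],
       [  0.        ,   0.        ,   1.        ]]), 'R': array([[-0.89963078,  0.43659648, -0.00692571],
       [ 0.31167042,  0.63094365, -0.71047284],
       [-0.30582021, -0.64132178, -0.70369054]]), 't': array([ 0.58310304, -0.12185202,  1.54421705])}
side {'mtx': array([[387.04183778,   0.        , 283.41480235],
       [  0.        , 387.04183778, 205.06274042],
       [  0.        ,   0.        ,   1.        ]]), 'R': array([[-9.54347201e-01, -2.98699186e-01, -4.64318876e-04],
       [-2.20351918e-01,  7.05074572e-01, -6.74028843e-01],
       [ 2.01659246e-01, -6.43155226e-01, -7.38704883e-01]]), 't': array([0.58645082, 0.2278389 , 0.99337758])}
0.022
```

View pics/scene0.png

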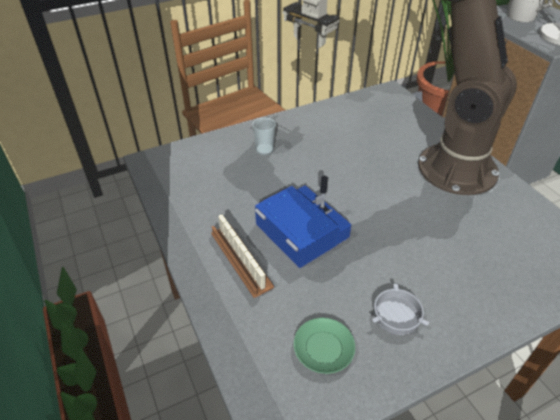

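View pics/side0.png

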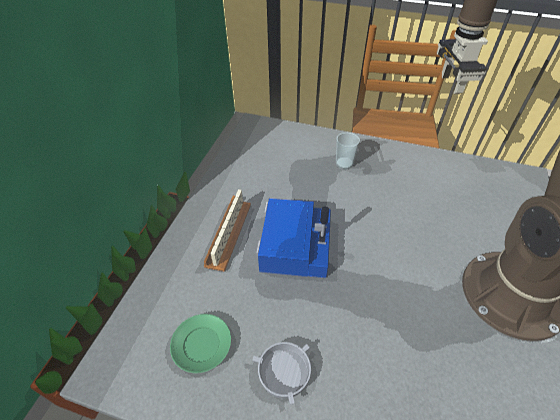

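Both views show the blue box near scene (300,225) and side (295,237), with the lever facing the robot. The tumbler is at scene (265,135) and the rack is behind the box. Next I'll enlarge the crops.

```bash
python3 - <<'E'
import cv2
a=cv2.imread("pics/scene0.png")[165:275,240:365]; cv2.imwrite("pics/sc_crop.png",cv2.resize(a,None,fx=5,fy=5,interpolation=cv2.INTER_CUBIC))
a=cv2.imread("pics/side0.png")[185:285,245:345]; cv2.imwrite("pics/si_crop.png",cv2.resize(a,None,fx=6,fy=6,interpolation=cv2.INTER_CUBIC))
E
```

```text
(no output)
```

View pics/sc_crop.png

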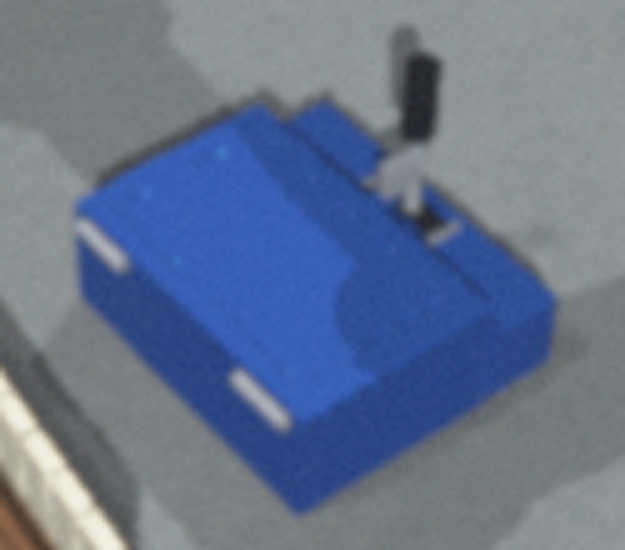

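View pics/si_crop.png

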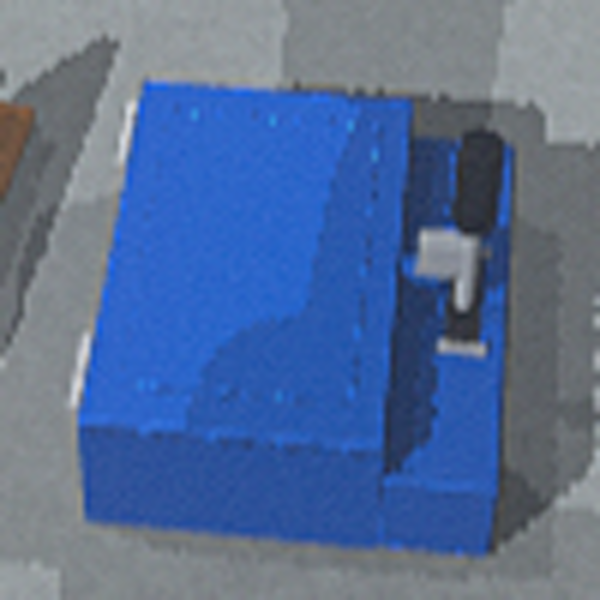

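```bash
cat > h.py <<'E'
import numpy as np,cv2
from cell import arm
from scipy.spatial.transform import Rotation as Ro
def proj(c,X):
    q=c["R"]@np.asarray(X,float)+c["t"]; u=c["mtx"]@q; return u[:2]/u[2]
def ray(c,u,z):
    d=c["R"].T@np.linalg.solve(c["mtx"],[u[0],u[1],1]); o=-c["R"].T@c["t"]; return o+d*(z-o[2])/d[2]
def b2w(p,b): # box mm to world m
    c,s=np.cos(p[2]),np.sin(p[2]); b=np.asarray(b,float)/1000
    return np.array([p[0]+c*b[0]-s*b[1],p[1]+s*b[0]+c*b[1],b[2]])
E
python3 - <<'E'
from h import *
from scipy.optimize import least_squares
S=arm.calibration("scene");D=arm.calibration("side")
o=[(S,(85,100,0),(300,512)),(S,(-95,100,55),(555,300)),(S,(-95,100,0),(550,355)),(S,(85,-100,78),(80,205)),(S,(85,100,78),(295,420)),(S,(-45,-100,78),(265,103)),(S,(-95,-100,55),(325,97)),(S,(-75,0,163),(424,58)),(S,(-75,0,111),(417,135))]
o=[(c,b,(u/5+240,v/5+165)) for c,b,(u,v) in o]
e=[((85,-100,78),(147,83)),((-45,-100,78),(412,100)),((-95,-100,55),(515,145)),((-95,100,55),(495,490)),((-95,100,0),(490,553)),((85,100,78),(82,425)),((85,100,0),(88,520)),((-45,100,78),(380,445)),((-75,0,163),(482,135))]
o+=[(D,b,(u/6+245,v/6+185)) for b,(u,v) in e]
f=lambda p:np.concatenate([proj(c,b2w(p,b))-np.array(u) for c,b,u in o])
r=least_squares(f,[.6,0,0],loss="soft_l1"); p=r.x; print(p,r.fun.reshape(-1,2).round(1).tolist())
np.save("box.npy",p)
print("grip",b2w(p,(-75,0,137)))
for n,c,u,z in [("tumblerS",S,(265,150),0),("ashS",S,(398,313),.02),("saucS",S,(324,347),.01),("rackS1",S,(222,222),.069),("rackS2",S,(265,280),.069),("tumbD",D,(345,164),0),("rackD1",D,(239,193),.069),("rackD2",D,(214,262),.069),("saucD",D,(203,345),.01),("ashD",D,(286,370),.02)]: print(n,ray(c,u,z).round(3))
E
```

```text
[0.57647752 0.01595208 0.18970566] [[-0.5, 1.1], [1.0, -1.0], [-0.1, 1.6], [-1.3, -1.2], [1.4, 0.2], [-1.1, 0.1], [0.1, 0.2], [-0.1, 0.8], [0.0, -0.2], [-0.5, -1.1], [0.4, -0.2], [0.1, -0.8], [0.9, -0.2], [0.0, 0.9], [-0.6, -1.2], [-0.2, -0.2], [0.9, 0.3], [0.2, 0.9]]
grip [0.50282304 0.00180934 0.137     ]
tumblerS [ 0.51  -0.366  0.   ]
ashS [0.502 0.365 0.02 ]
saucS [0.7  0.36 0.01]
rackS1 [ 0.781 -0.054  0.069]
rackS2 [0.758 0.171 0.069]
tumbD [ 0.507 -0.365  0.   ]
rackD1 [ 0.772 -0.066  0.069]
rackD2 [0.742 0.179 0.069]
saucD [0.696 0.362 0.01 ]
ashD [0.495 0.362 0.02 ]
```

Request:
step_arm([
  {"tx": 0.8,"ty": -0.8,"hand": 0.5},
  {"tx": 1.6,"ty": -1.5,"hand": 0.5},
  {"tx": 2.4,"ty": -2.3,"hand": 0.5},
  {"tx": 2.7,"ty": -2.5,"hand": 0.5},
  {"tx": 2.7,"ty": -2.5,"hand": 0.5},
  {"tx": 2.7,"ty": -2.5,"hand": 0.5},
  {"tx": 2.7,"ty": -2.5,"hand": 0.5},
  {"tx": 2.7,"ty": -2.5,"hand": 0.5},
  {"tx": 2.7,"ty": -2.5,"hand": 0.5},
  {"tx": 2.7,"ty": -2.5,"hand": 0.5},
])

```text
invalid input at $.plan[0]: expected keys wx, wy, wz, tx, ty, tz, hand
```

Request:
step_arm([
  {"tx": 2.7,"ty": -2.5,"hand": 0.5},
  {"tx": 2.7,"ty": -2.5,"hand": 0.5},
  {"tx": 2.7,"ty": -2.5,"hand": 0.5},
  {"tx": 2.7,"ty": -2.5,"hand": 0.5},
  {"tx": 2.7,"ty": -2.5,"hand": 0.5},
  {"tx": 2.7,"ty": -2.5,"hand": 0.5},
  {"tx": 2.4,"ty": -2.4,"hand": 0.5},
  {"tx": 2.0,"ty": -2.0,"hand": 0.5},
  {"tx": 1.2,"ty": -1.2,"hand": 0.5},
  {"wz": 0.85,"hand": 0.5},
])

```text
invalid input at $.plan[0]: expected keys wx, wy, wz, tx, ty, tz, hand
```

Request:
step_arm([
  {"wz": 1,"hand": 0.5},
  {"hand": 0.5},
  {"hand": 0.5},
  {"hand": 0.5},
  {"hand": 0.5},
  {"hand": 0.5},
  {"hand": 0.5},
  {"hand": 0.5},
  {"hand": 0.5},
  {"hand": 0.5},
])

```text
invalid input at $.plan[0]: expected keys wx, wy, wz, tx, ty, tz, hand
```

```bash
cat >> h.py <<'E'
box=np.load("box.npy")
def st(tag=""):
    s=arm.observe(); P=s["position"]; c,q=np.cos(box[2]),np.sin(box[2]); d=P[:2]-box[:2]
    R=Ro.from_rotvec(s["ee_rot"]).as_matrix(); B=np.array([[c,q,0],[-q,c,0],[0,0,1]])
    print(tag,"t",round(s["clock"],2),"TCP box mm",((B@np.r_[d,P[2]])*1000).round(1),"F box",(B@s["force"]).round(2),"w",round(float(s["width"]),3)); print("tool axes in box\n",(B@R).round(3)); return s
E
python3 - <<'E'
from h import *
st()
p,d=arm.get_image("wrist"); cv2.imwrite("pics/w1.png",p[:,:,::-1])
p,d=arm.get_image("side"); cv2.imwrite("pics/s1.png",cv2.resize(p[140:300,200:420,::-1],None,fx=3.5,fy=3.5))
E
```

```text
t 0.1 TCP box mm [-448.7 -519.8  248. ] F box [ 0.04  0.11 -0.4 ] w 0.999
tool axes in box
 [[ 0.981  0.193 -0.   ]
 [ 0.193 -0.981  0.001]
 [-0.    -0.001 -1.   ]]
```

Request:
step_arm([
  {"wx": 0,"wy": 0,"wz": 0,"tx": 0.8,"ty": -0.8,"tz": 0,"hand": 0.5},
  {"wx": 0,"wy": 0,"wz": 0,"tx": 1.6,"ty": -1.5,"tz": 0,"hand": 0.5},
  {"wx": 0,"wy": 0,"wz": 0,"tx": 2.4,"ty": -2.3,"tz": 0,"hand": 0.5},
  {"wx": 0,"wy": 0,"wz": 0,"tx": 2.7,"ty": -2.5,"tz": 0,"hand": 0.5},
  {"wx": 0,"wy": 0,"wz": 0,"tx": 2.7,"ty": -2.5,"tz": 0,"hand": 0.5},
  {"wx": 0,"wy": 0,"wz": 0,"tx": 2.7,"ty": -2.5,"tz": 0,"hand": 0.5},
  {"wx": 0,"wy": 0,"wz": 0,"tx": 2.7,"ty": -2.5,"tz": 0,"hand": 0.5},
  {"wx": 0,"wy": 0,"wz": 0,"tx": 2.7,"ty": -2.5,"tz": 0,"hand": 0.5},
  {"wx": 0,"wy": 0,"wz": 0,"tx": 2.7,"ty": -2.5,"tz": 0,"hand": 0.5},
  {"wx": 0,"wy": 0,"wz": 0,"tx": 2.7,"ty": -2.5,"tz": 0,"hand": 0.5},
])

```text
clock: 1.03
position: [0.3713, -0.2833, 0.2489]
ee_rot: [3.083, 0.6, 0.0]
force: [1.4, -0.0, 0.8]
width: 0.501
```

Request:
step_arm([
  {"wx": 0,"wy": 0,"wz": 0,"tx": 2.7,"ty": -2.5,"tz": 0,"hand": 0.5},
  {"wx": 0,"wy": 0,"wz": 0,"tx": 2.7,"ty": -2.5,"tz": 0,"hand": 0.5},
  {"wx": 0,"wy": 0,"wz": 0,"tx": 2.7,"ty": -2.5,"tz": 0,"hand": 0.5},
  {"wx": 0,"wy": 0,"wz": 0,"tx": 2.7,"ty": -2.5,"tz": 0,"hand": 0.5},
  {"wx": 0,"wy": 0,"wz": 0,"tx": 2.7,"ty": -2.5,"tz": 0,"hand": 0.5},
  {"wx": 0,"wy": 0,"wz": 0,"tx": 2.7,"ty": -2.5,"tz": 0,"hand": 0.5},
  {"wx": 0,"wy": 0,"wz": 0,"tx": 2.7,"ty": -2.5,"tz": 0,"hand": 0.5},
  {"wx": 0,"wy": 0,"wz": 0,"tx": 2.2,"ty": -2.2,"tz": 0,"hand": 0.5},
  {"wx": 0,"wy": 0,"wz": 1,"tx": 1.2,"ty": -1.3,"tz": 0,"hand": 0.5},
  {"wx": 0,"wy": 0,"wz": 0.86,"tx": 0.4,"ty": -0.4,"tz": 0,"hand": 0.5},
])

```text
clock: 1.87
position: [0.5022, 0.002, 0.2488]
ee_rot: [-3.126, -0.298, -0.001]
force: [0.1, -0.2, 0.5]
width: 0.502
```

```bash

python3 - <<'E'
from h import *
st()
p,d=arm.get_image("wrist"); cv2.imwrite("pics/w1.png",p[:,:,::-1])
p,d=arm.get_image("side"); cv2.imwrite("pics/s1.png",cv2.resize(p[140:300,200:420,::-1],None,fx=3.5,fy=3.5))
E
```

```text
t 1.87 TCP box mm [-75.6   0.4 248.8] F box [ 0.04 -0.22  0.49] w 0.502
tool axes in box
 [[ 1.     0.     0.001]
 [ 0.    -1.     0.002]
 [ 0.001 -0.002 -1.   ]]
```

View pics/w1.png

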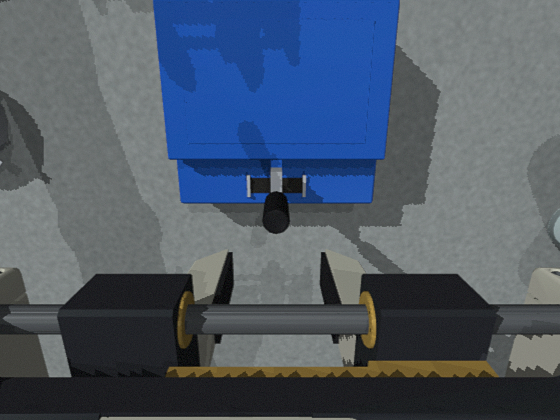

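View pics/s1.png

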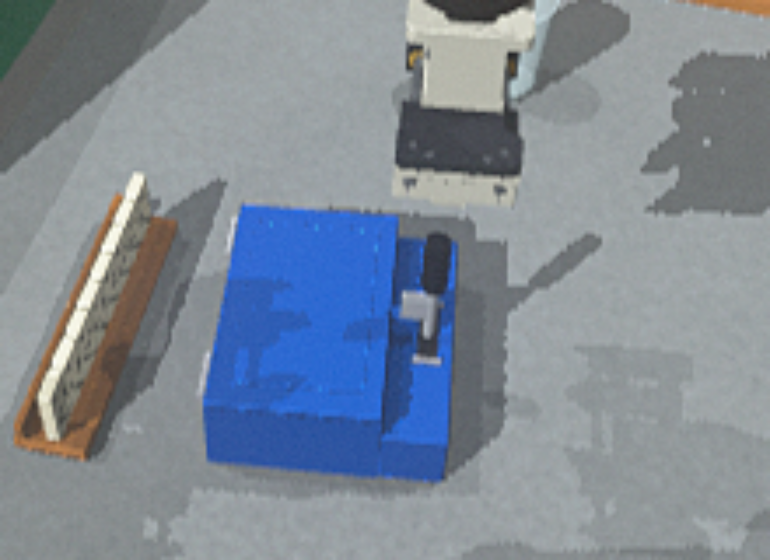

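The wrist view shows the lever grip top at about (276,220), centred between the fingers (232 and 321) and between the lid edges (168 and 385), so the y alignment is good. I'll check the depth and pose, then descend.

```bash

python3 - <<'E'
from h import *
c=arm.calibration("wrist")
for b in [(-75,0,163),(-75,0,111),(-45,100,78),(-45,-100,78),(-95,100,55),(-95,-100,55)]: print(b,proj(c,b2w(box,b)).round(1))
E
```

```text
(-75, 0, 163) [275.  221.5]
(-75, 0, 111) [275.2 200.3]
(-45, 100, 78) [166.8 158.6]
(-45, -100, 78) [384.  158.8]
(-95, 100, 55) [178.6 203.1]
(-95, -100, 55) [372.2 203.3]
```

Request:
step_arm([
  {"wx": 0,"wy": 0,"wz": 0,"tx": -0.1,"ty": 0.05,"tz": 0.5,"hand": 0.5},
  {"wx": 0,"wy": 0,"wz": 0,"tx": -0.1,"ty": 0,"tz": 1.1,"hand": 0.5},
  {"wx": 0,"wy": 0,"wz": 0,"tx": 0,"ty": 0,"tz": 1.5,"hand": 0.5},
  {"wx": 0,"wy": 0,"wz": 0,"tx": 0,"ty": 0,"tz": 1.5,"hand": 0.5},
  {"wx": 0,"wy": 0,"wz": 0,"tx": 0,"ty": 0,"tz": 1.5,"hand": 0.5},
  {"wx": 0,"wy": 0,"wz": 0,"tx": 0,"ty": 0,"tz": 1.5,"hand": 0.5},
  {"wx": 0,"wy": 0,"wz": 0,"tx": 0,"ty": 0,"tz": 1.2,"hand": 0.5},
  {"wx": 0,"wy": 0,"wz": 0,"tx": 0,"ty": 0,"tz": 0.7,"hand": 0.5},
  {"wx": 0,"wy": 0,"wz": 0,"tx": 0,"ty": 0,"tz": 0.3,"hand": 0.5},
  {"wx": 0,"wy": 0,"wz": 0,"tx": 0,"ty": 0,"tz": 0,"hand": 0.5},
])

```text
clock: 2.8
position: [0.4995, -0.0043, 0.1503]
ee_rot: [3.127, 0.297, -0.002]
force: [0.4, 0.7, -0.2]
width: 0.503
```

```bash

python3 - <<'E'
from h import *
st()
p,d=arm.get_image("wrist"); cv2.imwrite("pics/w2.png",p[:,:,::-1])
E
```

```text
t 2.8 TCP box mm [-79.4  -5.4 150.3] F box [ 0.5   0.58 -0.22] w 0.503
tool axes in box
 [[ 1.    -0.    -0.001]
 [-0.    -1.    -0.   ]
 [-0.001  0.    -1.   ]]
```

View pics/w2.png

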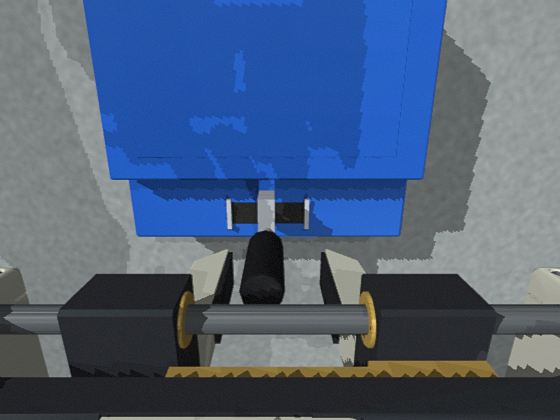

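Request:
step_arm([
  {"wx": 0,"wy": 0,"wz": 0,"tx": 0,"ty": 0.2,"tz": 0,"hand": 0.5},
  {"wx": 0,"wy": 0,"wz": 0,"tx": 0,"ty": 0.3,"tz": 0,"hand": 0.5},
  {"wx": 0,"wy": 0,"wz": 0,"tx": 0,"ty": 0.2,"tz": 0,"hand": 0.5},
  {"wx": 0,"wy": 0,"wz": 0,"tx": 0,"ty": 0.2,"tz": 0,"hand": 0.5},
  {"wx": 0,"wy": 0,"wz": 0,"tx": 0,"ty": 0.15,"tz": 0,"hand": 0.5},
  {"wx": 0,"wy": 0,"wz": 0,"tx": 0,"ty": 0.15,"tz": 0,"hand": 0.5},
  {"wx": 0,"wy": 0,"wz": 0,"tx": 0,"ty": 0.15,"tz": 0,"hand": 0.5},
  {"wx": 0,"wy": 0,"wz": 0,"tx": 0,"ty": 0.1,"tz": 0,"hand": 0.5},
  {"wx": 0,"wy": 0,"wz": 0,"tx": 0,"ty": 0,"tz": 0,"hand": 0.5},
  {"wx": 0,"wy": 0,"wz": 0,"tx": 0,"ty": 0,"tz": 0,"hand": 0.5},
])

```text
clock: 3.68
position: [0.5029, -0.0178, 0.1507]
ee_rot: [3.128, 0.296, 0.0]
force: [0.8, 1.2, 0.4]
width: 0.503
```

```bash
python3 -c "from h import *; st()"
```

```text
t 3.68 TCP box mm [-78.6 -19.3 150.7] F box [1.06 1.02 0.36] w 0.503
tool axes in box
 [[ 1.    -0.001  0.   ]
 [-0.001 -1.    -0.   ]
 [ 0.     0.    -1.   ]]
```

Request:
step_arm([
  {"wx": 0,"wy": 0,"wz": 0,"tx": 0,"ty": 0.05,"tz": 0,"hand": 0.5},
  {"wx": 0,"wy": 0,"wz": 0,"tx": 0,"ty": 0.05,"tz": 0,"hand": 0.5},
  {"wx": 0,"wy": 0,"wz": 0,"tx": 0,"ty": 0.05,"tz": 0,"hand": 0.5},
  {"wx": 0,"wy": 0,"wz": 0,"tx": 0,"ty": 0.05,"tz": 0,"hand": 0.5},
  {"wx": 0,"wy": 0,"wz": 0,"tx": 0,"ty": 0.05,"tz": 0,"hand": 0.5},
  {"wx": 0,"wy": 0,"wz": 0,"tx": 0,"ty": 0.05,"tz": 0,"hand": 0.5},
  {"wx": 0,"wy": 0,"wz": 0,"tx": 0,"ty": 0,"tz": 0,"hand": 0.5},
  {"wx": 0,"wy": 0,"wz": 0,"tx": 0,"ty": 0,"tz": 0,"hand": 0.5},
  {"wx": 0,"wy": 0,"wz": 0,"tx": 0,"ty": 0,"tz": 0,"hand": 0.5},
  {"wx": 0,"wy": 0,"wz": 0,"tx": 0,"ty": 0,"tz": 0,"hand": 0.5},
])

```text
clock: 4.52
position: [0.5034, -0.0208, 0.1507]
ee_rot: [3.128, 0.296, 0.0]
force: [0.3, 1.8, 1.7]
width: 0.499
```

```bash
python3 -c "from h import *; st()"
```

```text
t 4.52 TCP box mm [-78.7 -22.3 150.7] F box [0.68 1.74 1.73] w 0.499
tool axes in box
 [[ 1.    -0.001  0.   ]
 [-0.001 -1.    -0.   ]
 [ 0.     0.    -1.   ]]
```

Force is still low at around 0.1 rad, so I'll go on carefully.

Request:
step_arm([
  {"wx": 0,"wy": 0,"wz": 0,"tx": 0,"ty": 0.05,"tz": 0,"hand": 0.5},
  {"wx": 0,"wy": 0,"wz": 0,"tx": 0,"ty": 0.05,"tz": 0,"hand": 0.5},
  {"wx": 0,"wy": 0,"wz": 0,"tx": 0,"ty": 0.05,"tz": 0,"hand": 0.5},
  {"wx": 0,"wy": 0,"wz": 0,"tx": 0,"ty": 0.05,"tz": 0,"hand": 0.5},
  {"wx": 0,"wy": 0,"wz": 0,"tx": 0,"ty": 0,"tz": 0,"hand": 0.5},
  {"wx": 0,"wy": 0,"wz": 0,"tx": 0,"ty": 0,"tz": 0,"hand": 0.5},
  {"wx": 0,"wy": 0,"wz": 0,"tx": 0,"ty": 0,"tz": 0,"hand": 0.5},
  {"wx": 0,"wy": 0,"wz": 0,"tx": 0,"ty": 0,"tz": 0,"hand": 0.5},
  {"wx": 0,"wy": 0,"wz": 0,"tx": 0,"ty": 0,"tz": 0,"hand": 0.5},
  {"wx": 0,"wy": 0,"wz": 0,"tx": 0,"ty": 0,"tz": 0,"hand": 0.5},
])

```text
clock: 5.35
position: [0.5037, -0.0228, 0.1507]
ee_rot: [3.128, 0.296, 0.0]
force: [0.1, 1.1, 1.1]
width: 0.502
```

```bash
python3 - <<'E'
from h import *
st()
p,d=arm.get_image("wrist"); cv2.imwrite("pics/w3.png",p[:,:,::-1])
E
```

```text
t 5.35 TCP box mm [-78.7 -24.3 150.7] F box [0.33 1.05 1.07] w 0.502
tool axes in box
 [[ 1.    -0.001  0.   ]
 [-0.001 -1.    -0.   ]
 [ 0.     0.    -1.   ]]
```

View pics/w3.png

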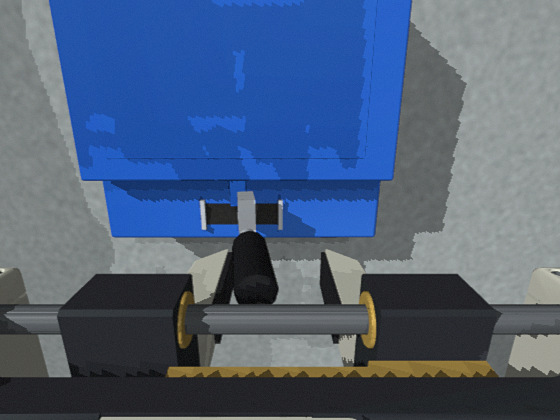

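The wrist view shows the bolt at (247,205), moved right of the tongue at (237,190). The lever leans to -y with low force, so I'll take another small step.

Request:
step_arm([
  {"wx": 0,"wy": 0,"wz": 0,"tx": 0,"ty": 0.05,"tz": 0,"hand": 0.5},
  {"wx": 0,"wy": 0,"wz": 0,"tx": 0,"ty": 0.05,"tz": 0,"hand": 0.5},
  {"wx": 0,"wy": 0,"wz": 0,"tx": 0,"ty": 0.05,"tz": 0,"hand": 0.5},
  {"wx": 0,"wy": 0,"wz": 0,"tx": 0,"ty": 0.05,"tz": 0,"hand": 0.5},
  {"wx": 0,"wy": 0,"wz": 0,"tx": 0,"ty": 0.05,"tz": 0,"hand": 0.5},
  {"wx": 0,"wy": 0,"wz": 0,"tx": 0,"ty": 0.05,"tz": 0,"hand": 0.5},
  {"wx": 0,"wy": 0,"wz": 0,"tx": 0,"ty": 0,"tz": 0,"hand": 0.5},
  {"wx": 0,"wy": 0,"wz": 0,"tx": 0,"ty": 0,"tz": 0,"hand": 0.5},
  {"wx": 0,"wy": 0,"wz": 0,"tx": 0,"ty": 0,"tz": 0,"hand": 0.5},
  {"wx": 0,"wy": 0,"wz": 0,"tx": 0,"ty": 0,"tz": 0,"hand": 0.5},
])

```text
clock: 6.23
position: [0.5043, -0.0257, 0.1507]
ee_rot: [3.128, 0.296, -0.0]
force: [0.1, 2.9, 1.3]
width: 0.498
```

```bash
python3 -c "from h import *; st()"
```

```text
t 6.23 TCP box mm [-78.7 -27.3 150.7] F box [0.62 2.86 1.32] w 0.498
tool axes in box
 [[ 1.    -0.001 -0.   ]
 [-0.001 -1.    -0.   ]
 [-0.     0.    -1.   ]]
```

Request:
step_arm([
  {"wx": 0,"wy": 0,"wz": 0,"tx": 0,"ty": 0.1,"tz": 0,"hand": 0.5},
  {"wx": 0,"wy": 0,"wz": 0,"tx": 0,"ty": 0.1,"tz": 0,"hand": 0.5},
  {"wx": 0,"wy": 0,"wz": 0,"tx": 0,"ty": 0.1,"tz": 0,"hand": 0.5},
  {"wx": 0,"wy": 0,"wz": 0,"tx": 0,"ty": 0.1,"tz": 0,"hand": 0.5},
  {"wx": 0,"wy": 0,"wz": 0,"tx": 0,"ty": 0.1,"tz": 0,"hand": 0.5},
  {"wx": 0,"wy": 0,"wz": 0,"tx": 0,"ty": 0.1,"tz": 0,"hand": 0.5},
  {"wx": 0,"wy": 0,"wz": 0,"tx": 0,"ty": 0.1,"tz": 0,"hand": 0.5},
  {"wx": 0,"wy": 0,"wz": 0,"tx": 0,"ty": 0,"tz": 0,"hand": 0.5},
  {"wx": 0,"wy": 0,"wz": 0,"tx": 0,"ty": 0,"tz": 0,"hand": 0.5},
  {"wx": 0,"wy": 0,"wz": 0,"tx": 0,"ty": 0,"tz": 0,"hand": 0.5},
])

```text
clock: 7.07
position: [0.5054, -0.0326, 0.1506]
ee_rot: [3.128, 0.296, -0.001]
force: [-0.7, 4.1, -1.9]
width: 0.5
```

```bash
python3 -c "from h import *; st()"
```

```text
t 7.07 TCP box mm [-78.9 -34.3 150.6] F box [ 0.05  4.19 -1.89] w 0.5
tool axes in box
 [[ 1.    -0.001 -0.   ]
 [-0.001 -1.    -0.   ]
 [-0.     0.    -1.   ]]
```

Request:
step_arm([
  {"wx": 0,"wy": 0,"wz": 0,"tx": 0,"ty": 0.2,"tz": 0,"hand": 0.5},
  {"wx": 0,"wy": 0,"wz": 0,"tx": 0,"ty": 0.2,"tz": 0,"hand": 0.5},
  {"wx": 0,"wy": 0,"wz": 0,"tx": 0,"ty": 0.2,"tz": 0,"hand": 0.5},
  {"wx": 0,"wy": 0,"wz": 0,"tx": 0,"ty": 0.2,"tz": 0,"hand": 0.5},
  {"wx": 0,"wy": 0,"wz": 0,"tx": 0,"ty": 0.2,"tz": 0,"hand": 0.5},
  {"wx": 0,"wy": 0,"wz": 0,"tx": 0,"ty": 0.2,"tz": 0,"hand": 0.5},
  {"wx": 0,"wy": 0,"wz": 0,"tx": 0,"ty": 0.2,"tz": 0,"hand": 0.5},
  {"wx": 0,"wy": 0,"wz": 0,"tx": 0,"ty": 0.2,"tz": 0,"hand": 0.5},
  {"wx": 0,"wy": 0,"wz": 0,"tx": 0,"ty": 0.2,"tz": 0,"hand": 0.5},
  {"wx": 0,"wy": 0,"wz": 0,"tx": 0,"ty": 0.1,"tz": 0,"hand": 0.5},
])

```text
clock: 7.9
position: [0.5092, -0.0512, 0.1507]
ee_rot: [-3.127, -0.296, 0.0]
force: [-1.2, 6.1, -2.1]
width: 0.507
```

```bash
python3 - <<'E'
from h import *
st()
p,d=arm.get_image("wrist"); cv2.imwrite("pics/w4.png",p[:,:,::-1])
E
```

```text
t 7.9 TCP box mm [-78.8 -53.3 150.7] F box [-0.03  6.2  -2.08] w 0.507
tool axes in box
 [[ 1.    -0.001 -0.   ]
 [-0.001 -1.     0.   ]
 [-0.    -0.    -1.   ]]
```

View pics/w4.png

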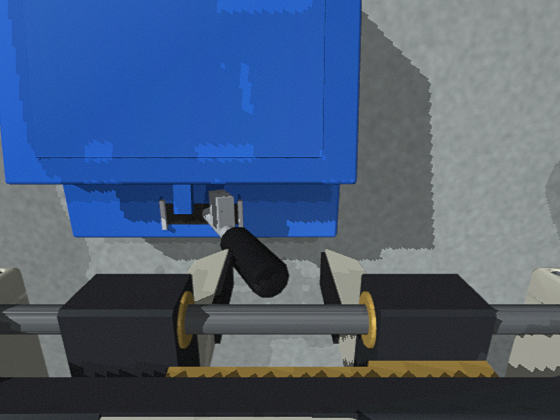

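The bolt at (222,205) has cleared the tongue at (182,200). Holding here.

Request:
step_arm([
  {"wx": 0,"wy": 0,"wz": 0,"tx": 0,"ty": 0.1,"tz": 0,"hand": 0.5},
  {"wx": 0,"wy": 0,"wz": 0,"tx": 0,"ty": 0,"tz": 0,"hand": 0.5},
  {"wx": 0,"wy": 0,"wz": 0,"tx": 0,"ty": 0,"tz": 0,"hand": 0.5},
  {"wx": 0,"wy": 0,"wz": 0,"tx": 0,"ty": 0,"tz": 0,"hand": 0.5},
  {"wx": 0,"wy": 0,"wz": 0,"tx": 0,"ty": 0,"tz": 0,"hand": 0.5},
  {"wx": 0,"wy": 0,"wz": 0,"tx": 0,"ty": 0,"tz": 0,"hand": 0.5},
  {"wx": 0,"wy": 0,"wz": 0,"tx": 0,"ty": 0,"tz": 0,"hand": 0.5},
  {"wx": 0,"wy": 0,"wz": 0,"tx": 0,"ty": 0,"tz": 0,"hand": 0.5},
  {"wx": 0,"wy": 0,"wz": 0,"tx": 0,"ty": 0,"tz": 0,"hand": 0.5},
  {"wx": 0,"wy": 0,"wz": 0,"tx": 0,"ty": 0,"tz": 0,"hand": 0.5},
])

```text
clock: 8.78
position: [0.5093, -0.052, 0.1507]
ee_rot: [-3.127, -0.297, 0.0]
force: [-1.2, 5.6, -0.8]
width: 0.498
```

Request:
step_arm([
  {"wx": 0,"wy": 0,"wz": 0,"tx": 0,"ty": 0,"tz": 0,"hand": 0.5},
  {"wx": 0,"wy": 0,"wz": 0,"tx": 0,"ty": 0,"tz": 0,"hand": 0.5},
  {"wx": 0,"wy": 0,"wz": 0,"tx": 0,"ty": 0,"tz": 0,"hand": 0.5},
  {"wx": 0,"wy": 0,"wz": 0,"tx": 0,"ty": 0,"tz": 0,"hand": 0.5},
  {"wx": 0,"wy": 0,"wz": 0,"tx": 0,"ty": 0,"tz": 0,"hand": 0.5},
  {"wx": 0,"wy": 0,"wz": 0,"tx": 0,"ty": 0,"tz": 0,"hand": 0.5},
  {"wx": 0,"wy": 0,"wz": 0,"tx": 0,"ty": 0,"tz": 0,"hand": 0.5},
  {"wx": 0,"wy": 0,"wz": 0,"tx": 0,"ty": 0,"tz": 0,"hand": 0.5},
  {"wx": 0,"wy": 0,"wz": 0,"tx": 0,"ty": 0,"tz": 0,"hand": 0.5},
  {"wx": 0,"wy": 0,"wz": 0,"tx": 0,"ty": 0,"tz": 0,"hand": 0.5},
])

```text
clock: 9.62
position: [0.5093, -0.052, 0.1507]
ee_rot: [-3.127, -0.297, 0.0]
force: [-0.2, 6.4, -0.8]
width: 0.5
```

Request:
step_arm([
  {"wx": 0,"wy": 0,"wz": 0,"tx": 0,"ty": 0,"tz": 0,"hand": 0.5},
  {"wx": 0,"wy": 0,"wz": 0,"tx": 0,"ty": 0,"tz": 0,"hand": 0.5},
  {"wx": 0,"wy": 0,"wz": 0,"tx": 0,"ty": 0,"tz": 0,"hand": 0.5},
  {"wx": 0,"wy": 0,"wz": 0,"tx": 0,"ty": 0,"tz": 0,"hand": 0.5},
  {"wx": 0,"wy": 0,"wz": 0,"tx": 0,"ty": 0,"tz": 0,"hand": 0.5},
  {"wx": 0,"wy": 0,"wz": 0,"tx": 0,"ty": 0,"tz": 0,"hand": 0.5},
  {"wx": 0,"wy": 0,"wz": 0,"tx": 0,"ty": 0,"tz": 0,"hand": 0.5},
  {"wx": 0,"wy": 0,"wz": 0,"tx": 0,"ty": 0,"tz": 0,"hand": 0.5},
  {"wx": 0,"wy": 0,"wz": 0,"tx": 0,"ty": 0,"tz": 0,"hand": 0.5},
  {"wx": 0,"wy": 0,"wz": 0,"tx": 0,"ty": 0,"tz": 0,"hand": 0.5},
])

```text
clock: 10.45
position: [0.5093, -0.052, 0.1507]
ee_rot: [-3.127, -0.297, 0.0]
force: [-0.3, 5.6, -1.4]
width: 0.501
```

```bash
python3 - <<'E'
from h import *
st()
p,d=arm.get_image("wrist"); cv2.imwrite("pics/w5.png",p[:,:,::-1])
p,d=arm.get_image("scene"); cv2.imwrite("pics/s5.png",cv2.resize(p[130:290,200:400,::-1],None,fx=4,fy=3.7))
E
```

```text
t 10.45 TCP box mm [-78.7 -54.  150.7] F box [ 0.74  5.51 -1.41] w 0.501
tool axes in box
 [[ 1. -0. -0.]
 [-0. -1.  0.]
 [-0. -0. -1.]]
```

View pics/w5.png

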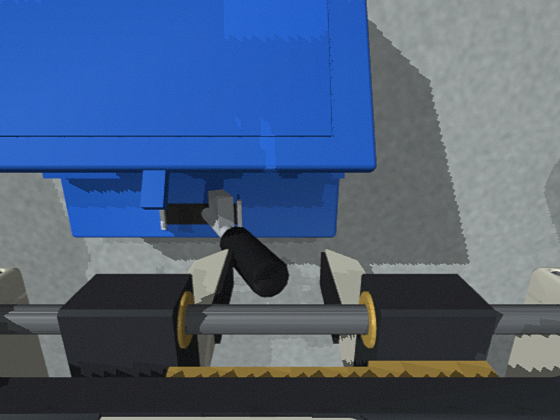

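View pics/s5.png

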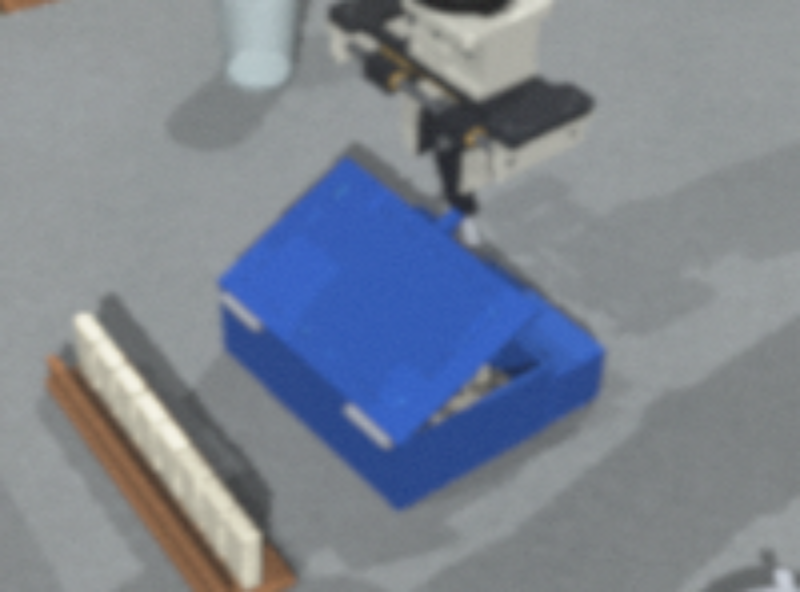

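The lid is rising, with the tongue seen lifted at (152,188) in the wrist view. I'll hold a bit longer for margin.

Request:
step_arm([
  {"wx": 0,"wy": 0,"wz": 0,"tx": 0,"ty": 0,"tz": 0,"hand": 0.5},
  {"wx": 0,"wy": 0,"wz": 0,"tx": 0,"ty": 0,"tz": 0,"hand": 0.5},
  {"wx": 0,"wy": 0,"wz": 0,"tx": 0,"ty": 0,"tz": 0,"hand": 0.5},
  {"wx": 0,"wy": 0,"wz": 0,"tx": 0,"ty": 0,"tz": 0,"hand": 0.5},
  {"wx": 0,"wy": 0,"wz": 0,"tx": 0,"ty": 0,"tz": 0,"hand": 0.5},
  {"wx": 0,"wy": 0,"wz": 0,"tx": 0,"ty": 0,"tz": 0,"hand": 0.5},
  {"wx": 0,"wy": 0,"wz": 0,"tx": 0,"ty": 0,"tz": 0,"hand": 0.5},
  {"wx": 0,"wy": 0,"wz": 0,"tx": 0,"ty": 0,"tz": 0,"hand": 0.5},
  {"wx": 0,"wy": 0,"wz": 0,"tx": 0,"ty": 0,"tz": 0,"hand": 0.5},
  {"wx": 0,"wy": 0,"wz": 0,"tx": 0,"ty": 0,"tz": 0,"hand": 0.5},
])

```text
clock: 11.38
position: [0.5094, -0.052, 0.1508]
ee_rot: [-3.127, -0.297, 0.0]
force: [-0.4, 6.3, -0.4]
width: 0.505
```

Request:
step_arm([
  {"wx": 0,"wy": 0,"wz": 0,"tx": 0,"ty": 0,"tz": 0,"hand": 0.5},
  {"wx": 0,"wy": 0,"wz": 0,"tx": 0,"ty": 0,"tz": 0,"hand": 0.5},
  {"wx": 0,"wy": 0,"wz": 0,"tx": 0,"ty": 0,"tz": 0,"hand": 0.5},
  {"wx": 0,"wy": 0,"wz": 0,"tx": 0,"ty": 0,"tz": 0,"hand": 0.5},
  {"wx": 0,"wy": 0,"wz": 0,"tx": 0,"ty": 0,"tz": 0,"hand": 0.5},
  {"wx": 0,"wy": 0,"wz": 0,"tx": 0,"ty": 0,"tz": 0,"hand": 0.5},
  {"wx": 0,"wy": 0,"wz": 0,"tx": 0,"ty": 0,"tz": 0,"hand": 0.5},
  {"wx": 0,"wy": 0,"wz": 0,"tx": 0,"ty": 0,"tz": 0,"hand": 0.5},
  {"wx": 0,"wy": 0,"wz": 0,"tx": 0,"ty": 0,"tz": 0,"hand": 0.5},
  {"wx": 0,"wy": 0,"wz": 0,"tx": 0,"ty": 0,"tz": 0,"hand": 0.5},
])

```text
clock: 12.22
position: [0.5094, -0.0519, 0.1508]
ee_rot: [-3.127, -0.297, 0.0]
force: [-0.1, 4.6, -0.1]
width: 0.502
```

```bash
python3 - <<'E'
from h import *
st()
p,d=arm.get_image("side"); cv2.imwrite("pics/s6.png",cv2.resize(p[150:300,220:390,::-1],None,fx=4,fy=4))
p,d=arm.get_image("wrist"); cv2.imwrite("pics/w6.png",p[:,:,::-1])
np.save("w6.npy",d)
c=arm.calibration("wrist")
# lid points from depth -> lid angle
M=np.linalg.inv(c["mtx"])
for u,v in [(200,40),(300,40),(200,90),(300,90),(200,120),(300,120),(200,150),(300,150)]:
    X=c["R"].T@((M@[u,v,1])*d[v,u]-c["t"]); q=X[:2]-box[:2]; cc,s=np.cos(box[2]),np.sin(box[2]); print((u,v),((cc*q[0]+s*q[1])*1000).round(),((-s*q[0]+cc*q[1])*1000).round(),(X[2]*1000).round())
E
```

```text
t 12.22 TCP box mm [-78.7 -54.  150.8] F box [ 0.79  4.53 -0.08] w 0.502
tool axes in box
 [[ 1. -0.  0.]
 [-0. -1.  0.]
 [ 0. -0. -1.]]
(200, 40) 31.0 -18.0 117.0
(300, 40) 31.0 -64.0 117.0
(200, 90) 9.0 -20.0 132.0
(300, 90) 9.0 -63.0 132.0
(200, 120) -3.0 -21.0 141.0
(300, 120) -3.0 -63.0 139.0
(200, 150) -15.0 -21.0 147.0
(300, 150) -15.0 -63.0 147.0
```

View pics/s6.png

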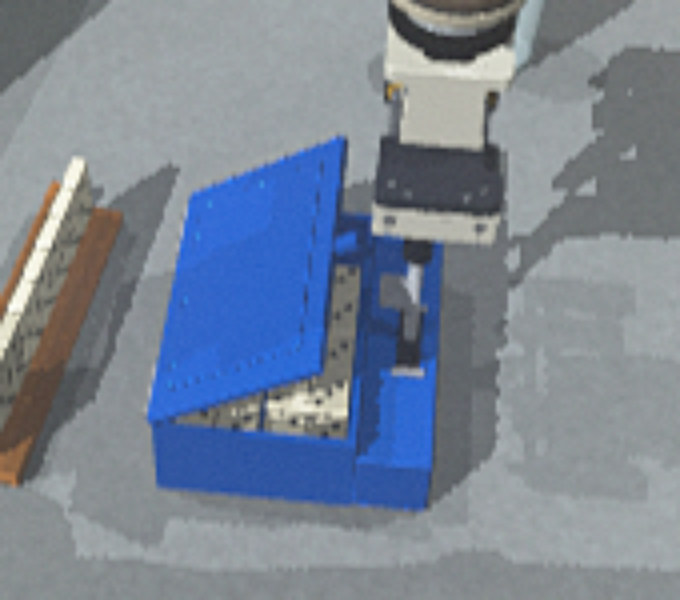

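View pics/w6.png

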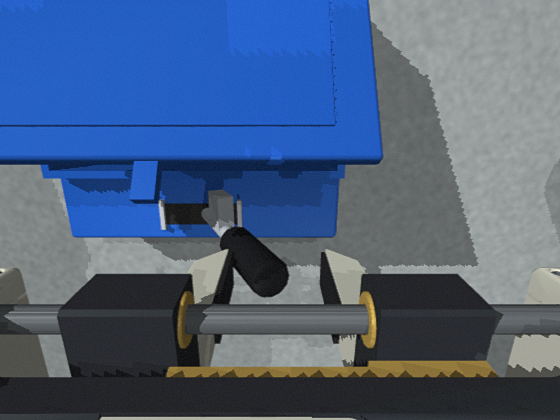

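The lid is at about 0.58 rad by depth, well clear of the bolt. I'll ease the lever back to the middle.

Request:
step_arm([
  {"wx": 0,"wy": 0,"wz": 0,"tx": 0,"ty": -0.2,"tz": 0,"hand": 0.5},
  {"wx": 0,"wy": 0,"wz": 0,"tx": 0,"ty": -0.3,"tz": 0,"hand": 0.5},
  {"wx": 0,"wy": 0,"wz": 0,"tx": 0,"ty": -0.3,"tz": 0,"hand": 0.5},
  {"wx": 0,"wy": 0,"wz": 0,"tx": 0,"ty": -0.3,"tz": 0,"hand": 0.5},
  {"wx": 0,"wy": 0,"wz": 0,"tx": 0,"ty": -0.3,"tz": 0,"hand": 0.5},
  {"wx": 0,"wy": 0,"wz": 0,"tx": 0,"ty": -0.3,"tz": 0,"hand": 0.5},
  {"wx": 0,"wy": 0,"wz": 0,"tx": 0,"ty": -0.3,"tz": 0,"hand": 0.5},
  {"wx": 0,"wy": 0,"wz": 0,"tx": 0,"ty": -0.3,"tz": 0,"hand": 0.5},
  {"wx": 0,"wy": 0,"wz": 0,"tx": 0,"ty": -0.3,"tz": 0,"hand": 0.5},
  {"wx": 0,"wy": 0,"wz": 0,"tx": 0,"ty": -0.3,"tz": 0,"hand": 0.5},
])

```text
clock: 13.15
position: [0.5038, -0.0237, 0.1506]
ee_rot: [3.127, 0.296, -0.0]
force: [0.9, 2.0, 1.8]
width: 0.5
```

Request:
step_arm([
  {"wx": 0,"wy": 0,"wz": 0,"tx": 0,"ty": -0.3,"tz": 0,"hand": 0.5},
  {"wx": 0,"wy": 0,"wz": 0,"tx": 0,"ty": -0.3,"tz": 0,"hand": 0.5},
  {"wx": 0,"wy": 0,"wz": 0,"tx": 0,"ty": -0.3,"tz": 0,"hand": 0.5},
  {"wx": 0,"wy": 0,"wz": 0,"tx": 0,"ty": -0.3,"tz": 0,"hand": 0.5},
  {"wx": 0,"wy": 0,"wz": 0,"tx": 0,"ty": -0.3,"tz": 0,"hand": 0.5},
  {"wx": 0,"wy": 0,"wz": 0,"tx": 0,"ty": -0.3,"tz": 0,"hand": 0.5},
  {"wx": 0,"wy": 0,"wz": 0,"tx": 0,"ty": -0.3,"tz": 0,"hand": 0.5},
  {"wx": 0,"wy": 0,"wz": 0,"tx": 0,"ty": -0.3,"tz": 0,"hand": 0.5},
  {"wx": 0,"wy": 0,"wz": 0,"tx": 0,"ty": -0.1,"tz": 0,"hand": 0.5},
  {"wx": 0,"wy": 0,"wz": 0,"tx": 0,"ty": 0,"tz": 0,"hand": 0.5},
])

```text
clock: 13.98
position: [0.4992, 0.0012, 0.1507]
ee_rot: [3.127, 0.297, 0.0]
force: [-0.1, -0.3, -0.5]
width: 0.501
```

```bash
python3 - <<'E'
from h import *
st()
p,d=arm.get_image("wrist"); cv2.imwrite("pics/w7.png",p[:,:,::-1])
E
```

```text
t 13.98 TCP box mm [-78.7   0.  150.7] F box [-0.14 -0.27 -0.5 ] w 0.501
tool axes in box
 [[ 1. -0.  0.]
 [-0. -1. -0.]
 [ 0.  0. -1.]]
```

View pics/w7.png

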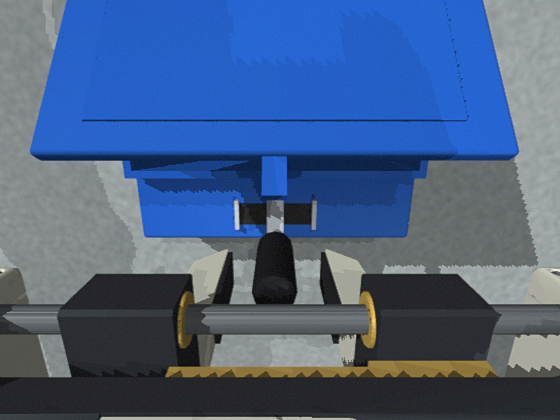

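The lever is back upright and centred between the pads at (275,265). Next I'll lift off, close the hand and move beside the lever in front of the lid edge.

Request:
step_arm([
  {"wx": 0,"wy": 0,"wz": 0,"tx": 0,"ty": 0,"tz": -0.4,"hand": 0.5},
  {"wx": 0,"wy": 0,"wz": 0,"tx": 0,"ty": 0,"tz": -0.8,"hand": 0.5},
  {"wx": 0,"wy": 0,"wz": 0,"tx": 0,"ty": 0,"tz": -1.2,"hand": 0.5},
  {"wx": 0,"wy": 0,"wz": 0,"tx": 0,"ty": 0,"tz": -1.5,"hand": 0.5},
  {"wx": 0,"wy": 0,"wz": 0,"tx": 0,"ty": 0,"tz": -1.5,"hand": 0.5},
  {"wx": 0,"wy": 0,"wz": 0,"tx": 0,"ty": -0.4,"tz": -1.3,"hand": 0.3},
  {"wx": 0,"wy": 0,"wz": 0,"tx": 0.2,"ty": -0.8,"tz": -0.3,"hand": 0},
  {"wx": 0,"wy": 0,"wz": 0,"tx": 0.5,"ty": -1.2,"tz": 0,"hand": 0},
  {"wx": 0,"wy": 0,"wz": 0,"tx": 0.5,"ty": -1.5,"tz": 0,"hand": 0},
  {"wx": 0,"wy": 0,"wz": 0,"tx": 0.5,"ty": -1.0,"tz": 0,"hand": 0},
])

```text
clock: 14.87
position: [0.5066, 0.0539, 0.2209]
ee_rot: [-3.127, -0.297, -0.001]
force: [-0.8, -0.4, -1.0]
width: 0.188
```

Request:
step_arm([
  {"wx": 0,"wy": 0,"wz": 0,"tx": 0,"ty": -0.2,"tz": 0.3,"hand": 0},
  {"wx": 0,"wy": 0,"wz": 0,"tx": 0,"ty": 0,"tz": 0.8,"hand": 0},
  {"wx": 0,"wy": 0,"wz": 0,"tx": 0,"ty": 0,"tz": 1.3,"hand": 0},
  {"wx": 0,"wy": 0,"wz": 0,"tx": 0,"ty": 0,"tz": 1.5,"hand": 0},
  {"wx": 0,"wy": 0,"wz": 0,"tx": 0,"ty": 0,"tz": 1.5,"hand": 0},
  {"wx": 0,"wy": 0,"wz": 0,"tx": 0,"ty": 0,"tz": 1.3,"hand": 0},
  {"wx": 0,"wy": 0,"wz": 0,"tx": 0,"ty": 0,"tz": 0.8,"hand": 0},
  {"wx": 0,"wy": 0,"wz": 0,"tx": 0,"ty": 0,"tz": 0.4,"hand": 0},
  {"wx": 0,"wy": 0,"wz": 0,"tx": 0,"ty": 0,"tz": 0,"hand": 0},
  {"wx": 0,"wy": 0,"wz": 0,"tx": 0,"ty": 0,"tz": 0,"hand": 0},
])

```text
clock: 15.7
position: [0.5065, 0.0539, 0.1418]
ee_rot: [3.127, 0.296, 0.0]
force: [0.2, 0.4, 0.7]
width: 0.006
```

```bash
python3 - <<'E'
from h import *
st()
p,d=arm.get_image("wrist"); cv2.imwrite("pics/w8.png",p[:,:,::-1])
p,d=arm.get_image("side"); cv2.imwrite("pics/s8.png",cv2.resize(p[150:300,220:390,::-1],None,fx=4,fy=4))
E
```

```text
t 15.7 TCP box mm [-61.6  50.4 141.8] F box [0.29 0.39 0.67] w 0.006
tool axes in box
 [[ 1.    -0.001  0.   ]
 [-0.001 -1.    -0.   ]
 [ 0.     0.    -1.   ]]
```

View pics/w8.png

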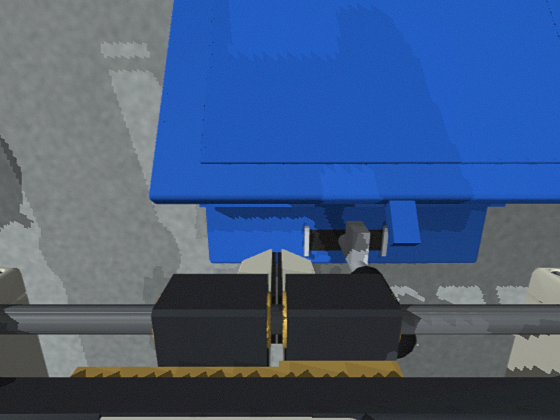

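View pics/s8.png

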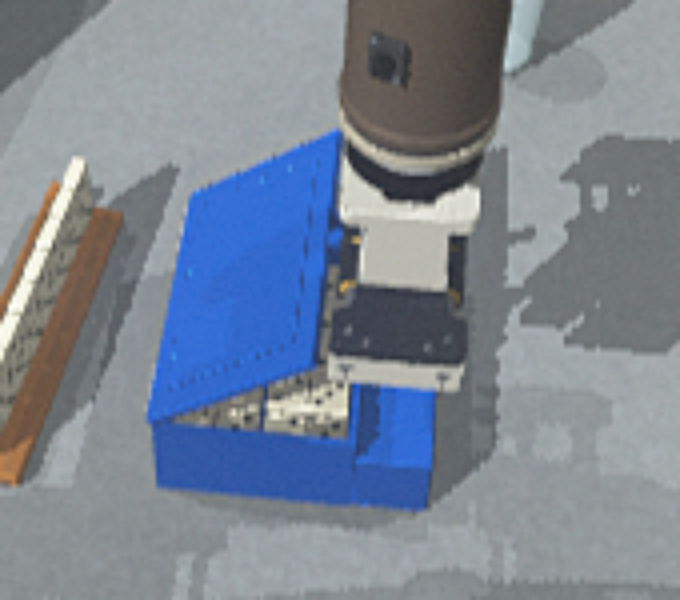

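```bash
python3 - <<'E'
from h import *
c=arm.calibration("wrist")
for b in [(-75,0,163),(-75,0,111),(-55,0,98),(-65,0,98),(-75,0,55)]: print(b,proj(c,b2w(box,b)).round(1))
E
```

```text
(-75, 0, 163) [399.8 344.2]
(-75, 0, 111) [367.5 280.2]
(-55, 0, 98) [364.6 238.5]
(-65, 0, 98) [363.2 254. ]
(-75, 0, 55) [347.5 240.5]
```

Request:
step_arm([
  {"wx": 0,"wy": 0,"wz": 0,"tx": 0.4,"ty": 0,"tz": 0,"hand": 0},
  {"wx": 0,"wy": 0,"wz": 0,"tx": 0.6,"ty": 0,"tz": 0,"hand": 0},
  {"wx": 0,"wy": 0,"wz": 0,"tx": 0.6,"ty": 0,"tz": 0,"hand": 0},
  {"wx": 0,"wy": 0,"wz": 0,"tx": 0.6,"ty": 0,"tz": 0,"hand": 0},
  {"wx": 0,"wy": 0,"wz": 0,"tx": 0.4,"ty": 0,"tz": 0,"hand": 0},
  {"wx": 0,"wy": 0,"wz": 0,"tx": 0.2,"ty": 0,"tz": -0.1,"hand": 0},
  {"wx": 0,"wy": 0,"wz": 0,"tx": 0.2,"ty": 0,"tz": -0.3,"hand": 0},
  {"wx": 0,"wy": 0,"wz": 0,"tx": 0.25,"ty": 0,"tz": -0.3,"hand": 0},
  {"wx": 0,"wy": 0,"wz": 0,"tx": 0.25,"ty": 0,"tz": -0.3,"hand": 0},
  {"wx": 0,"wy": 0,"wz": 0,"tx": 0.25,"ty": 0,"tz": -0.3,"hand": 0},
])

```text
clock: 16.63
position: [0.5431, 0.0611, 0.155]
ee_rot: [3.127, 0.296, -0.001]
force: [-1.1, 0.6, -1.0]
width: 0.006
```

```bash
python3 - <<'E'
from h import *
st()
p,d=arm.get_image("side"); cv2.imwrite("pics/s9.png",cv2.resize(p[150:300,220:390,::-1],None,fx=4,fy=4))
E
```

```text
t 16.63 TCP box mm [-24.3  50.7 155. ] F box [-0.94  0.78 -0.97] w 0.006
tool axes in box
 [[ 1.    -0.001 -0.001]
 [-0.001 -1.    -0.   ]
 [-0.001  0.    -1.   ]]
```

View pics/s9.png

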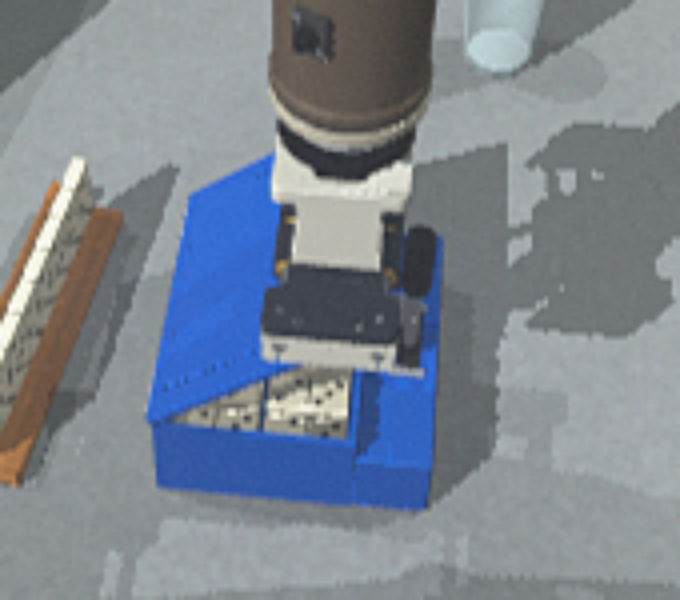

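The fingers are at the lid's edge and the lid is barely moved. Continuing along the arc.

Request:
step_arm([
  {"wx": 0,"wy": 0,"wz": 0,"tx": 0.25,"ty": 0,"tz": -0.28,"hand": 0},
  {"wx": 0,"wy": 0,"wz": 0,"tx": 0.25,"ty": 0,"tz": -0.28,"hand": 0},
  {"wx": 0,"wy": 0,"wz": 0,"tx": 0.27,"ty": 0,"tz": -0.28,"hand": 0},
  {"wx": 0,"wy": 0,"wz": 0,"tx": 0.28,"ty": 0,"tz": -0.28,"hand": 0},
  {"wx": 0,"wy": 0,"wz": 0,"tx": 0.3,"ty": 0,"tz": -0.27,"hand": 0},
  {"wx": 0,"wy": 0,"wz": 0,"tx": 0.3,"ty": 0,"tz": -0.26,"hand": 0},
  {"wx": 0,"wy": 0,"wz": 0,"tx": 0.3,"ty": 0,"tz": -0.25,"hand": 0},
  {"wx": 0,"wy": 0,"wz": 0,"tx": 0.3,"ty": 0,"tz": -0.24,"hand": 0},
  {"wx": 0,"wy": 0,"wz": 0,"tx": 0.33,"ty": 0,"tz": -0.23,"hand": 0},
  {"wx": 0,"wy": 0,"wz": 0,"tx": 0.33,"ty": 0,"tz": -0.22,"hand": 0},
])

```text
clock: 17.52
position: [0.572, 0.0667, 0.1809]
ee_rot: [3.128, 0.296, -0.0]
force: [-2.8, 1.0, 2.2]
width: 0.009
```

```bash
python3 - <<'E'
from h import *
st()
p,d=arm.get_image("side"); cv2.imwrite("pics/s10.png",cv2.resize(p[150:300,220:390,::-1],None,fx=4,fy=4))
E
```

```text
t 17.52 TCP box mm [  5.2  50.6 180.9] F box [-2.61  1.48  2.2 ] w 0.009
tool axes in box
 [[ 1.    -0.001 -0.   ]
 [-0.001 -1.    -0.   ]
 [-0.     0.    -1.   ]]
```

View pics/s10.png

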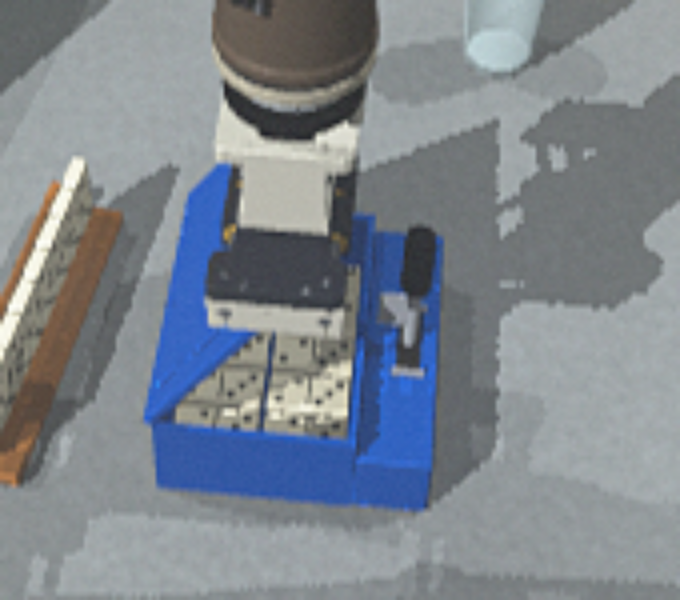

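The lid follows at about 1 rad and the lever is upright. Continuing.

Request:
step_arm([
  {"wx": 0,"wy": 0,"wz": 0,"tx": 0.35,"ty": 0,"tz": -0.25,"hand": 0},
  {"wx": 0,"wy": 0,"wz": 0,"tx": 0.4,"ty": 0,"tz": -0.25,"hand": 0},
  {"wx": 0,"wy": 0,"wz": 0,"tx": 0.4,"ty": 0,"tz": -0.22,"hand": 0},
  {"wx": 0,"wy": 0,"wz": 0,"tx": 0.4,"ty": 0,"tz": -0.2,"hand": 0},
  {"wx": 0,"wy": 0,"wz": 0,"tx": 0.4,"ty": 0,"tz": -0.2,"hand": 0},
  {"wx": 0,"wy": 0,"wz": 0,"tx": 0.4,"ty": 0,"tz": -0.18,"hand": 0},
  {"wx": 0,"wy": 0,"wz": 0,"tx": 0.4,"ty": 0,"tz": -0.16,"hand": 0},
  {"wx": 0,"wy": 0,"wz": 0,"tx": 0.4,"ty": 0,"tz": -0.14,"hand": 0},
  {"wx": 0,"wy": 0,"wz": 0,"tx": 0.4,"ty": 0,"tz": -0.12,"hand": 0},
  {"wx": 0,"wy": 0,"wz": 0,"tx": 0.4,"ty": 0,"tz": -0.1,"hand": 0},
])

```text
clock: 18.4
position: [0.6109, 0.074, 0.1989]
ee_rot: [3.127, 0.296, -0.0]
force: [-2.4, -0.5, -1.0]
width: 0.004
```

Request:
step_arm([
  {"wx": 0,"wy": 0,"wz": 0,"tx": 0.4,"ty": 0,"tz": -0.1,"hand": 0},
  {"wx": 0,"wy": 0,"wz": 0,"tx": 0.4,"ty": 0,"tz": -0.1,"hand": 0},
  {"wx": 0,"wy": 0,"wz": 0,"tx": 0.4,"ty": 0,"tz": -0.05,"hand": 0},
  {"wx": 0,"wy": 0,"wz": 0,"tx": 0.4,"ty": 0,"tz": 0,"hand": 0},
  {"wx": 0,"wy": 0,"wz": 0,"tx": 0.3,"ty": 0,"tz": 0,"hand": 0},
  {"wx": 0,"wy": 0,"wz": 0,"tx": 0.3,"ty": 0,"tz": 0,"hand": 0},
  {"wx": 0,"wy": 0,"wz": 0,"tx": 0.3,"ty": 0,"tz": 0,"hand": 0},
  {"wx": 0,"wy": 0,"wz": 0,"tx": 0.3,"ty": 0,"tz": 0,"hand": 0},
  {"wx": 0,"wy": 0,"wz": 0,"tx": 0.2,"ty": 0,"tz": 0,"hand": 0},
  {"wx": 0,"wy": 0,"wz": 0,"tx": 0,"ty": 0,"tz": 0,"hand": 0},
])

```text
clock: 19.23
position: [0.6406, 0.0798, 0.2013]
ee_rot: [-3.127, -0.296, -0.001]
force: [0.0, 0.0, -0.3]
width: 0.008
```

```bash
python3 - <<'E'
from h import *
st()
p,d=arm.get_image("side"); cv2.imwrite("pics/s11.png",cv2.resize(p[150:300,220:390,::-1],None,fx=4,fy=4))
E
```

```text
t 19.23 TCP box mm [ 75.   50.7 201.3] F box [ 0.05  0.03 -0.25] w 0.008
tool axes in box
 [[ 1.    -0.001  0.001]
 [-0.001 -1.     0.   ]
 [ 0.001 -0.    -1.   ]]
```

View pics/s11.png

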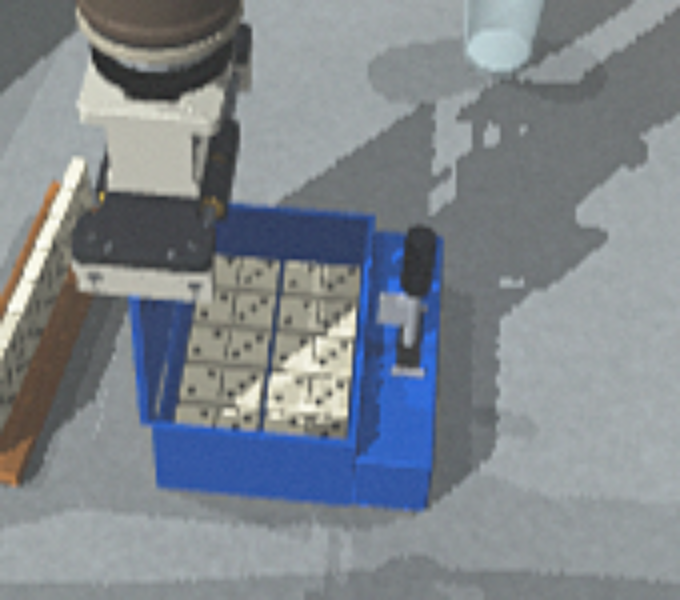

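The lid is about upright. I'll push gently on to the stop.

Request:
step_arm([
  {"wx": 0,"wy": 0,"wz": 0,"tx": 0.2,"ty": 0,"tz": 0,"hand": 0},
  {"wx": 0,"wy": 0,"wz": 0,"tx": 0.2,"ty": 0,"tz": 0,"hand": 0},
  {"wx": 0,"wy": 0,"wz": 0,"tx": 0.2,"ty": 0,"tz": 0,"hand": 0},
  {"wx": 0,"wy": 0,"wz": 0,"tx": 0.2,"ty": 0,"tz": 0,"hand": 0},
  {"wx": 0,"wy": 0,"wz": 0,"tx": 0.2,"ty": 0,"tz": 0,"hand": 0},
  {"wx": 0,"wy": 0,"wz": 0,"tx": 0.2,"ty": 0,"tz": 0,"hand": 0},
  {"wx": 0,"wy": 0,"wz": 0,"tx": 0.1,"ty": 0,"tz": 0,"hand": 0},
  {"wx": 0,"wy": 0,"wz": 0,"tx": 0.1,"ty": 0,"tz": 0,"hand": 0},
  {"wx": 0,"wy": 0,"wz": 0,"tx": 0,"ty": 0,"tz": 0,"hand": 0},
  {"wx": 0,"wy": 0,"wz": 0,"tx": 0,"ty": 0,"tz": 0,"hand": 0},
])

```text
clock: 20.12
position: [0.654, 0.0823, 0.2014]
ee_rot: [3.128, 0.296, 0.001]
force: [-1.0, -0.5, -0.2]
width: 0.006
```

```bash
python3 -c "from h import *; st()"
```

```text
t 20.12 TCP box mm [ 88.7  50.5 201.4] F box [-1.07 -0.28 -0.16] w 0.006
tool axes in box
 [[ 1.    -0.001  0.001]
 [-0.001 -1.    -0.   ]
 [ 0.001  0.    -1.   ]]
```

Not at the stop yet by force. Small further steps.

Request:
step_arm([
  {"wx": 0,"wy": 0,"wz": 0,"tx": 0.1,"ty": 0,"tz": 0,"hand": 0},
  {"wx": 0,"wy": 0,"wz": 0,"tx": 0.05,"ty": 0,"tz": 0,"hand": 0},
  {"wx": 0,"wy": 0,"wz": 0,"tx": 0.05,"ty": 0,"tz": 0,"hand": 0},
  {"wx": 0,"wy": 0,"wz": 0,"tx": 0.05,"ty": 0,"tz": 0,"hand": 0},
  {"wx": 0,"wy": 0,"wz": 0,"tx": 0.05,"ty": 0,"tz": 0,"hand": 0},
  {"wx": 0,"wy": 0,"wz": 0,"tx": 0,"ty": 0,"tz": 0,"hand": 0},
  {"wx": 0,"wy": 0,"wz": 0,"tx": 0,"ty": 0,"tz": 0,"hand": 0},
  {"wx": 0,"wy": 0,"wz": 0,"tx": 0,"ty": 0,"tz": 0,"hand": 0},
  {"wx": 0,"wy": 0,"wz": 0,"tx": 0,"ty": 0,"tz": 0,"hand": 0},
  {"wx": 0,"wy": 0,"wz": 0,"tx": 0,"ty": 0,"tz": 0,"hand": 0},
])

```text
clock: 20.95
position: [0.6558, 0.0827, 0.2012]
ee_rot: [3.127, 0.296, -0.003]
force: [-6.3, -1.3, 1.4]
width: 0.003
```

```bash
python3 -c "from h import *; st()"
```

```text
t 20.95 TCP box mm [ 90.5  50.6 201.2] F box [-6.46 -0.1   1.37] w 0.003
tool axes in box
 [[ 1.    -0.001 -0.002]
 [-0.001 -1.    -0.   ]
 [-0.002  0.    -1.   ]]
```

Request:
step_arm([
  {"wx": 0,"wy": 0,"wz": 0,"tx": 0.05,"ty": 0,"tz": 0,"hand": 0},
  {"wx": 0,"wy": 0,"wz": 0,"tx": 0.05,"ty": 0,"tz": 0,"hand": 0},
  {"wx": 0,"wy": 0,"wz": 0,"tx": 0.05,"ty": 0,"tz": 0,"hand": 0},
  {"wx": 0,"wy": 0,"wz": 0,"tx": 0,"ty": 0,"tz": 0,"hand": 0},
  {"wx": 0,"wy": 0,"wz": 0,"tx": 0,"ty": 0,"tz": 0,"hand": 0},
  {"wx": 0,"wy": 0,"wz": 0,"tx": 0,"ty": 0,"tz": 0,"hand": 0},
  {"wx": 0,"wy": 0,"wz": 0,"tx": 0,"ty": 0,"tz": 0,"hand": 0},
  {"wx": 0,"wy": 0,"wz": 0,"tx": 0,"ty": 0,"tz": 0,"hand": 0},
  {"wx": 0,"wy": 0,"wz": 0,"tx": 0,"ty": 0,"tz": 0,"hand": 0},
  {"wx": 0,"wy": 0,"wz": 0,"tx": 0,"ty": 0,"tz": 0,"hand": 0},
])

```text
clock: 21.78
position: [0.6561, 0.0827, 0.2011]
ee_rot: [3.127, 0.296, -0.007]
force: [-11.0, -2.4, 4.4]
width: 0.006
```

```bash
python3 -c "from h import *; st()"
```

```text
t 21.78 TCP box mm [ 90.8  50.6 201.1] F box [-11.27  -0.31   4.4 ] w 0.006
tool axes in box
 [[ 1.    -0.001 -0.004]
 [-0.001 -1.    -0.   ]
 [-0.004  0.    -1.   ]]
```

That is a hard stop: 0.3 mm of movement for 5 N more. Retreating.

Request:
step_arm([
  {"wx": 0,"wy": 0,"wz": 0,"tx": -0.2,"ty": 0,"tz": 0,"hand": 0},
  {"wx": 0,"wy": 0,"wz": 0,"tx": -0.3,"ty": 0,"tz": 0,"hand": 0},
  {"wx": 0,"wy": 0,"wz": 0,"tx": -0.5,"ty": 0,"tz": 0,"hand": 0},
  {"wx": 0,"wy": 0,"wz": 0,"tx": -1,"ty": 0,"tz": 0,"hand": 0},
  {"wx": 0,"wy": 0,"wz": 0,"tx": -1.5,"ty": 0,"tz": 0,"hand": 0},
  {"wx": 0,"wy": 0,"wz": 0,"tx": -2,"ty": 0,"tz": -0.5,"hand": 0},
  {"wx": 0,"wy": 0,"wz": 0,"tx": -2,"ty": 0,"tz": -1,"hand": 0},
  {"wx": 0,"wy": 0,"wz": 0,"tx": -2,"ty": 0,"tz": -1.5,"hand": 0},
  {"wx": 0,"wy": 0,"wz": 0,"tx": -2,"ty": 0,"tz": -1.5,"hand": 0},
  {"wx": 0,"wy": 0,"wz": 0,"tx": -2,"ty": 0,"tz": -1.5,"hand": 0},
])

```text
clock: 22.62
position: [0.5249, 0.0577, 0.2622]
ee_rot: [-3.128, -0.296, -0.002]
force: [-0.2, 0.7, 0.4]
width: 0.002
```

Request:
step_arm([
  {"wx": 0,"wy": 0,"wz": 0,"tx": -2,"ty": 0,"tz": -1,"hand": 0},
  {"wx": 0,"wy": 0,"wz": 0,"tx": -2,"ty": 0,"tz": -0.5,"hand": 0},
  {"wx": 0,"wy": 0,"wz": 0,"tx": -1.5,"ty": 0,"tz": 0,"hand": 0},
  {"wx": 0,"wy": 0,"wz": 0,"tx": -0.7,"ty": 0,"tz": 0,"hand": 0},
  {"wx": 0,"wy": 0,"wz": 0,"tx": 0,"ty": 0,"tz": 0,"hand": 0},
  {"wx": 0,"wy": 0,"wz": 0,"tx": 0,"ty": 0,"tz": 0,"hand": 0},
  {"wx": 0,"wy": 0,"wz": 0,"tx": 0,"ty": 0,"tz": 0,"hand": 0},
  {"wx": 0,"wy": 0,"wz": 0,"tx": 0,"ty": 0,"tz": 0,"hand": 0},
  {"wx": 0,"wy": 0,"wz": 0,"tx": 0,"ty": 0,"tz": 0,"hand": 0},
  {"wx": 0,"wy": 0,"wz": 0,"tx": 0,"ty": 0,"tz": 0,"hand": 0},
])

```text
clock: 23.45
position: [0.4651, 0.0463, 0.276]
ee_rot: [-3.127, -0.297, 0.001]
force: [0.1, -0.5, -0.0]
width: 0.006
```

```bash
python3 - <<'E'
from h import *
st()
for n in ["side","scene"]:
    p,d=arm.get_image(n); cv2.imwrite(f"pics/{n}F.png",p[:,:,::-1])
    c=arm.calibration(n)
    for th in (1.5,1.57,1.7): print(n,th,[proj(c,b2w(box,(85-130*np.cos(th),y,70+130*np.sin(th)))).round(1).tolist() for y in (-100,100)])
a=cv2.imread("pics/sideF.png")[140:290,210:380]; cv2.imwrite("pics/sideFc.png",cv2.resize(a,None,fx=4,fy=4))
E
```

```text
t 23.45 TCP box mm [-103.7   50.8  276. ] F box [ 0.04 -0.48 -0.03] w 0.006
tool axes in box
 [[ 1.    -0.001 -0.   ]
 [-0.001 -1.     0.   ]
 [-0.    -0.    -1.   ]]
side 1.5 [[271.1, 166.4], [259.4, 224.4]]
side 1.57 [[267.7, 166.1], [255.5, 224.0]]
side 1.7 [[261.4, 165.9], [248.3, 223.6]]
scene 1.5 [[255.8, 169.6], [304.9, 213.7]]
scene 1.57 [[252.9, 170.9], [301.9, 215.3]]
scene 1.7 [[247.6, 173.8], [296.3, 218.7]]
```

View pics/sideFc.png

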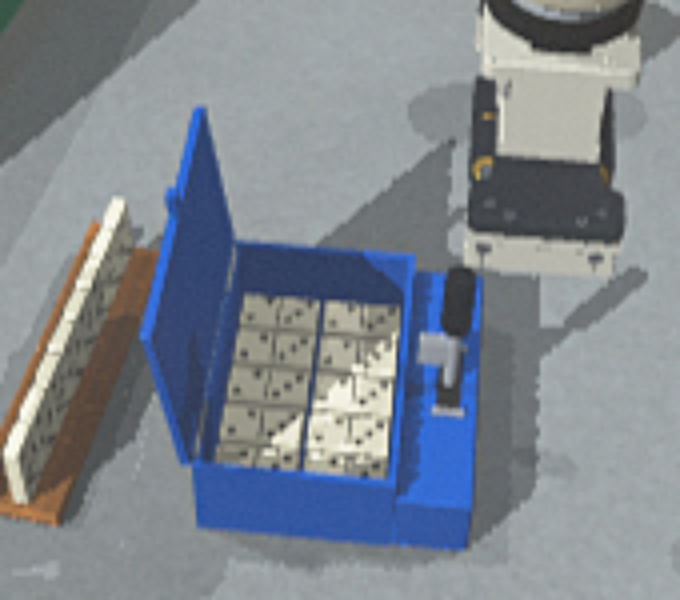

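View pics/sceneF.png

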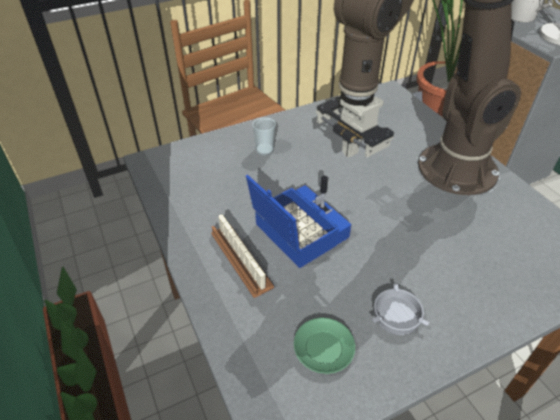

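In the side view the lid's front corners are at about (261,167) and (247,224). The 1.7 rad prediction is (261.4,165.9) and (248.3,223.6), so the lid is at its stop. The lever is upright and the other objects sit where they were.

```bash
python3 -c "
from cell import arm
print(arm.sign_off())"
```

```text
the job is handed in; nothing more can be done
None
```

The blue domino box is open: the lid is back at its stop, the lever has sprung back to the middle, and the job is handed in at about 23.5 s.

- **Lever:** I straddled the grip with the open jaws and felt toward -y in small steps. That side gave. I never tried the +y side. The highest force I read was about 6 N, well under the 22 N limit.
- **Lid release:** I held the lever over until depth readings put the lid at about 0.58 rad. Then I eased the lever back to upright.
- **Lid to stop:** I pushed the lid back by its front edge with closed fingers until it met a hard stop. The force rose from 6 to 11 N over 0.3 mm. Then I backed the arm well clear.

**Last checks:**
- The lid corners in the side picture match 1.7 rad to within about 1 to 2 pixels.
- The lever looks upright.
- The tumbler, ashtray, saucer and tile rack look unmoved. I judged this by eye and did not re-measure them.
- The force on the tool reads zero within noise.
- No check failed or disagreed.

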